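# Refit the kiln switch handle and set it by clicks

## Task

Fit the loose switch handle onto the bare shaft on top of the test kiln's control box, turning it until its keyway slips over the key and it sits fully home. The heat selector carries no marks, so turn it with the handle counterclockwise until you feel its end stop, without forcing it, then clockwise exactly four clicks, and leave the handle on the shaft. Leave the cup, the tile and the tape roll where they are.

Things in the scene. Friction and masses are not known exactly. Their poses are not given: they have to be found in the camera images.
- handle_grip (a point): Loose dark grey switch handle, standing upright: a round hub (60 mm wide, 41 mm high) with an upright lever bar on top along x, 16 mm thick (grip it across y), from 36 mm behind to 54 mm ahead (+x, the longer, tapered end) of the hub's axis, its top 81 mm above the hub's underside. This point: on the hub's axis inside the bar, 62 mm above the underside; z up.
- handle_keyway (a point): The one keyway of the hub's bore: a slot 10.5 mm wide and 26 mm high, open below, seen as a notch in the hub's wall under the longer end of the bar. The bore is 20 mm wide, 36 mm deep. This point: middle of the notch, 26 mm out from the hub's axis (+x) and 13 mm above the underside. On the key the handle has about 6 degrees of play each way.
- shaft (a point): Bare steel selector shaft standing on a round blank plate on the kiln's control box: 16 mm diameter, 34 mm high, the last 7 mm tapered. This point: on its axis at its foot, 75 mm above the table, where the hub's underside rests when home; z up, x along the key; turns with the shaft. It turns about z only; which way the key points tells nothing about where the end stop is.
- key_top (a point): Top outer end of the shaft's one key: a rib 8 mm wide and 20 mm high that reaches 22 mm out from the axis. Seen from above the shaft turns counterclockwise to a hard end stop, its first resting place, and from there clockwise through six clicks 30 degrees apart; each takes about 0.3 Nm, then snaps into the next resting place. At the start it rests some clicks off the stop.
- cup_mid (a point): Small terracotta cup, 65 mm diameter, 50 mm high, to the right of the handle; its centre. A bystander.
- tile_mid (a point): Cream glazed test tile, 50 x 58 x 8 mm, flat on the table left of the control box; its centre. A bystander.
- tape_mid (a point): Roll of masking tape, 105 mm diameter, 20 mm high, flat near the table's front edge on the right; its centre. A bystander.
Not all that is in view belongs to the job. Leave any blue look-alike of the part that bears handle_grip alone.

How it is judged (in metres and radians):
On the way, in this order (a step that is already met when the one before it is completed fails the run):
1. the handle sits fully home on the shaft, its keyway over the key (z of handle_grip in the frame of shaft below 0.066 m and horizontal distance between handle_grip and shaft below 0.006 m), for 0.2 s.
2. with the handle on, the selector is turned counterclockwise to its end stop (inside the switch, the click roller lies between star-wheel pins 0 and 1) (horizontal distance between each of star_pin_0, star_pin_1 and click_roller_rim below 0.013 m and z of handle_grip in the frame of shaft below 0.07 m), for 0.1 s.
At the end, for the whole second after the job is handed in: The selector rests at the fourth click clockwise from its end stop (the inner roller between star-wheel pins 4 and 5), the handle left on the shaft, upright and fully home (within 4 mm in height, 6 mm sideways), and the cup, tile and tape roll within 20 mm of where they stood (all of step 1 and horizontal distance between each of star_pin_4, star_pin_5 and click_roller_rim below 0.013 m and angle between handle_grip's own z axis and vertical below 0.12 rad); the robot touches nothing.
It fails at once if the cup, the tile or the tape roll is moved more than 20 mm (distance of any of cup_mid, tile_mid, tape_mid from where it was at the start of the episode above 0.02 m).
It fails at once if the switch is forced: the handle presses on the shaft's key with more than 250 N (about 5 Nm, over fifteen times what a click takes) (contact force between handle and shaft_key above 250 N).
It also fails if it takes over 72 s, if anything falls off the work surface, if the arm or the gripper's body presses on something with over 40 N, if the wrist force passes 120 N, or if a joint passes its speed limit or range.

## Robot

A 6-joint arm with a two-finger parallel gripper is mounted at the origin on a cart in front of the work surface, level with it; the furniture and walls round the work are solid. World frame = base frame: x ahead of the robot, y to its left, z up, the work surface at z = 0. Lengths are in m, angles in degrees, forces in N, time in s.
With the tool pointing down it reaches from about 0.25 to 0.725 m from the base axis. Payload 9.7 kg.
Tool frame: the origin (TCP) lies at the very end of the fingers, on their centre line; the grasp point (between the pads) lies 19 mm behind it (bot.pinch_z is the distance from the TCP to the grasp point, in m); x points along the fingers, z is the direction in which the jaws open and shut, and the axes are right-handed (so a half turn about x gives the same grasp; the last joint's range is limited). The gripper opens to 85 mm and grips with 20 to 120 N. Pads are 22 mm wide; open, the fingers measure 114 mm over their backs; the gripper's body (76 mm by 85 mm) begins 54 mm behind the grasp point. The pads swing forward as they close: fully open they stand 13 mm farther back than shut.
Start: joints at [0, 4.979, 10.078, 95.1, 0, 90], TCP at [0.55, -0, 0.231] pointing down, gripper open.
Joint ranges: [-179.16, 179.16], [-48.56, 103.87], [-65.8, 70.77], [-126.05, 130.52], [-82.76, 87.17], [-180, 180]. Speed limits (degrees/s): [127.2, 127.2, 147.25, 180, 180, 180].

## Interface

Orientations are given as [roll, pitch, yaw] about the fixed x, y, z axes, in that order (R = Rz(yaw) Ry(pitch) Rx(roll)).
In Python, from workcell import bot gives the robot as it stands.
- The arm moves only by the tool play_rows, never from a script. Its argument "rows" is a list of rows, each a list of 3 entries, a list of its own where there are three numbers: the shift along the tool's x, y, z in cm, then the turn about the tool's x in degrees, then the finger opening in cm, from 0 to 8.54. A call has 1 to 12 rows; each row is the pose to reach, as a shift and turn from the pose commanded when the call began, along the tool's axes at that moment; what a row does not reach only later rows make up. A row lasts 1/12 s, in which the tool goes at most 41.7 mm and 7.16 degrees, less where a joint would pass 70% of its speed; a pose out of reach is approached as far as the arm can. A call with a gripper value outside its range is refused whole. The fingers move at their own pace and stop on an object; "squeeze" is the grip in N (left out, the last holds). Time passes only in rows, so rows that repeat a pose let the fingers close. It gives the time, the measured TCP pose, the force and the opening at its end, in the units of the state.
- bot.get_obs(): the state, without advancing time (a new reading comes with each control period).
- bot.camera(name): name is "scene" or "side" or "wrist"; returns (picture, depth): 480x640x3 uint8, blue, green, red; 480x640 float32, m along the optical axis (not along the pixel's ray), 0 where there is no reading.
- bot.camera_model(name): a dict with "fx", "fy", "cx", "cy" (pixels), "origin" and "attitude" of the camera in the world; the wrist camera has in their place "mount" (4x4, takes a point from camera to tool coordinates, whose origin is the TCP and whose axes are the tool frame's). Camera axes: x right, y down, z forward; pixel columns grow to the right and rows downward; lengths in m; the calibration is good to about 2 mm. A picture is of the moment at which its call begins: read the wrist's pose just before it. camera_model takes no time and is no camera call.
- bot.job_done(): hands the job in, once; it reports no verdict.
The state is a dict: "time": time; "q": joint angles; "qd": joint speeds; "joint_efforts": joint torques, N m; "ee_pos": TCP position; "tcp_rot": TCP orientation; "wrist_force": force on the tool from outside, world axes, zero at the start; "torque": the same for the moment, N m; "opening": finger opening in m.
Only numpy, scipy, OpenCV 4.12 (cv2) and the standard library are available. Lean on these libraries where they do the work, as an engineer would, in place of code of your own. Each camera call takes 0.05 s, during which the arm holds its last target.

## Working session

There is one attempt and no reset: what is moved stays moved. The work goes in short steps, Python scripts to look and compute and a tool call to move; the robot and the scene stay as the last step left them, time stands still between calls to the robot, and variables do not carry over. Pictures are saved under pics/ and viewed, and the job is handed in when it is done.

Besides the shell and the picture viewer there is one more tool, called after "Emit:" by a JSON object that holds its "api" and its "payload". play_rows: Moves the arm, as the interface text tells. Its arguments: {"type":"object","properties":{"rows":{"type":"array"},"squeeze":{"type":"number"}},"required":["rows"]}

```bash
ls; mkdir -p pics; python3 - <<'E'
from workcell import bot
import cv2
o=bot.get_obs();print(o, bot.pinch_z)
for n in("scene","side","wrist"):
    p,d=bot.camera(n);cv2.imwrite(f"pics/{n}0.png",p);print(n,bot.camera_model(n))
E
```

```text
pics
{'time': 0.0, 'q': array([1.34026837e-04, 5.01021528e+00, 1.00335748e+01, 9.50990124e+01,
       2.40275667e-03, 8.99992852e+01]), 'qd': array([ 0.03247554,  0.07536712, -0.06160036, -0.075596  , -0.01733746,
       -0.04063175]), 'joint_efforts': array([ 7.68234549e-04, -5.20392072e+01,  4.64802504e+01,  1.63646933e-02,
        2.23589603e-05, -6.77332673e-05]), 'ee_pos': array([5.49768245e-01, 1.32377874e-05, 2.30583681e-01]), 'tcp_rot': array([178.18016897,  89.92430892, 178.18101622]), 'wrist_force': array([-0.42034394,  0.70639194, -0.09458376]), 'torque': array([0.01656372, 0.04390446, 0.03489529]), 'opening': 0.08533864559928754} 0.0187
scene {'fx': 572.9860302010378, 'fy': 572.9860302010378, 'cx': 324.3275931112102, 'cy': 235.87173306409156, 'origin': array([-0.46396907,  0.84307147,  0.73349374]), 'attitude': array([-115.95740563,   -1.04310192, -131.29795736])}
side {'fx': 474.8315917625528, 'fy': 474.8315917625528, 'cx': 322.02275046487375, 'cy': 242.81780271112842, 'origin': array([ 0.26316926, -0.78937559,  0.76767431]), 'attitude': array([-130.30422234,   -0.97458724,  -17.79664981])}
wrist {'fx': 348.37721560250196, 'fy': 348.37721560250196, 'cx': 327.6495919760237, 'cy': 241.74745103948754, 'mount': array([[-5.57504161e-04, -2.83532973e-01,  9.58962326e-01,
        -1.41806934e-01],
       [-8.63748946e-04, -9.58961981e-01, -2.83533373e-01,
         7.15677159e-02],
       [ 9.99999472e-01, -9.86373734e-04,  2.89723988e-04,
        -2.53568350e-04],
       [ 0.00000000e+00,  0.00000000e+00,  0.00000000e+00,
         1.00000000e+00]])}
```

View pics/scene0.png

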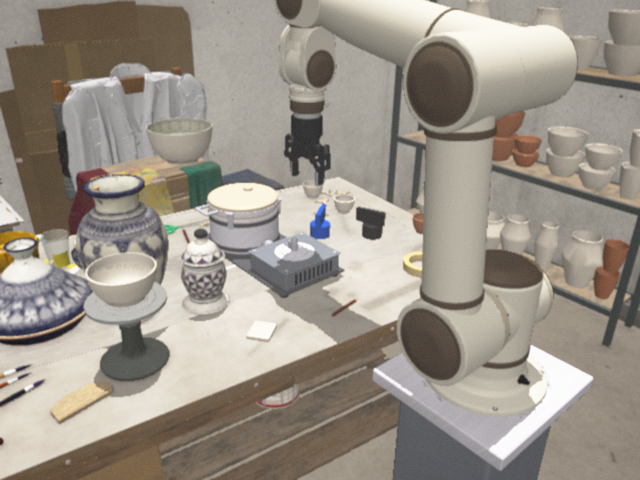

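View pics/side0.png

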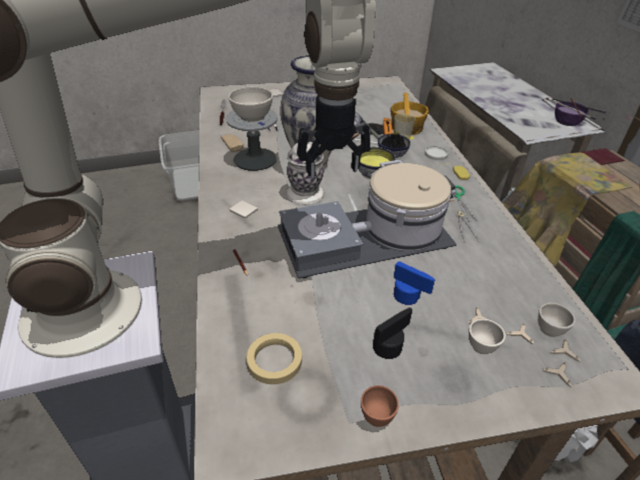

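View pics/wrist0.png

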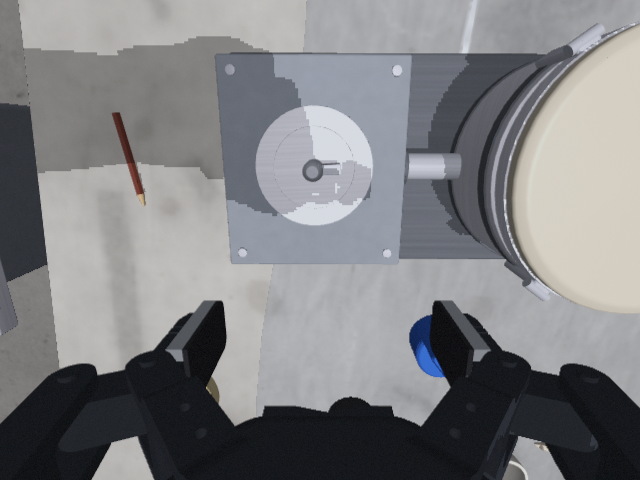

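The loose dark handle is at about side (390,335) and scene (372,222). The blue look-alike is at side (408,285) and scene (320,222), and I'll leave it alone. In the wrist view the shaft is at (313,170), with its key pointing to the right, roughly +x.

```bash
cat > h.py <<'E'
from workcell import bot
import cv2, numpy as np
from scipy.spatial.transform import Rotation as Ro
def R(a): return Ro.from_euler('xyz',a,degrees=True).as_matrix()
def cam(n,o=None):
    m=bot.camera_model(n)
    if n=='wrist':
        o=o or bot.get_obs(); T=np.eye(4);T[:3,:3]=R(o['tcp_rot']);T[:3,3]=o['ee_pos'];M=T@m['mount'];return m,M[:3,:3],M[:3,3]
    return m,R(m['attitude']),np.array(m['origin'])
def ray(C,u,v):
    m,Rm,t=C; d=Rm@np.array([(u-m['cx'])/m['fx'],(v-m['cy'])/m['fy'],1]);return t,d
def onplane(C,u,v,z):
    t,d=ray(C,u,v);return t+d*(z-t[2])/d[2]
def proj(C,p):
    m,Rm,t=C;c=Rm.T@(np.array(p)-t);return m['fx']*c[0]/c[2]+m['cx'],m['fy']*c[1]/c[2]+m['cy']
def tri(*rays):
    A=np.zeros((3,3));b=np.zeros(3)
    for t,d in rays:
        d=d/np.linalg.norm(d);P=np.eye(3)-np.outer(d,d);A+=P;b+=P@t
    p=np.linalg.solve(A,b);return p,[np.linalg.norm((np.eye(3)-np.outer(d,d)/(d@d))@(p-t)) for t,d in rays]
def cloud(C,dep):
    m,Rm,t=C;v,u=np.mgrid[:480,:640];P=np.stack([(u-m['cx'])/m['fx']*dep,(v-m['cy'])/m['fy']*dep,dep],-1);return P@Rm.T+t
def snap(n,name):
    o=bot.get_obs();C=cam(n,o);p,d=bot.camera(n);cv2.imwrite(f"pics/{name}.png",p);return C,p,d
E
python3 - <<'E'
from h import *
np.set_printoptions(precision=4,suppress=True)
C,p,d=snap('side','side1');X=cloud(C,d)
hs=p.max(2)
m=(hs<75)&(d>0)&(X[...,2]>0.005)&(X[...,2]<0.12)
m[:290]=0
n,l,s,c=cv2.connectedComponentsWithStats(m.astype(np.uint8))
for i in range(1,n):
    if s[i,4]>100: q=X[l==i];print(s[i],c[i],q.min(0),q.max(0),np.median(q,0))
q=X[(m)]; top=q[q[:,2]>0.06]; print(top.mean(0),top[top[:,0].argmin()],top[top[:,0].argmax()],top[:,2].max())
for nme,rgb in (('side',p),):
    c=cv2.resize(p[290:370,350:440],None,fx=6,fy=6,interpolation=cv2.INTER_CUBIC);cv2.imwrite('pics/crop_side.png',c)
Cw,pw,dw=snap('wrist','w1')
print(onplane(Cw,313,170,.109),onplane(Cw,313,165,.075))
cv2.imwrite('pics/crop_w.png',cv2.resize(pw[100:240,240:390],None,fx=4,fy=4,interpolation=cv2.INTER_CUBIC))
E
```

```text
[ 26 290  84  26 532] [ 72.0414 306.5113] [-0.1082 -0.1017  0.0137] [0.0697 0.03   0.1199] [ 0.0143 -0.0734  0.0829]
[ 373  308   39   50 1178] [391.2521 334.7012] [ 0.5423 -0.3059  0.005 ] [ 0.6258 -0.2558  0.0847] [ 0.5747 -0.2855  0.0491]
[ 0.2837 -0.1718  0.0845] [-0.0613 -0.0398  0.0615] [ 0.6258 -0.2592  0.0812] 0.11988241961485324
[0.5388 0.0493 0.109 ] [0.5374 0.0505 0.075 ]
```

View pics/crop_side.png

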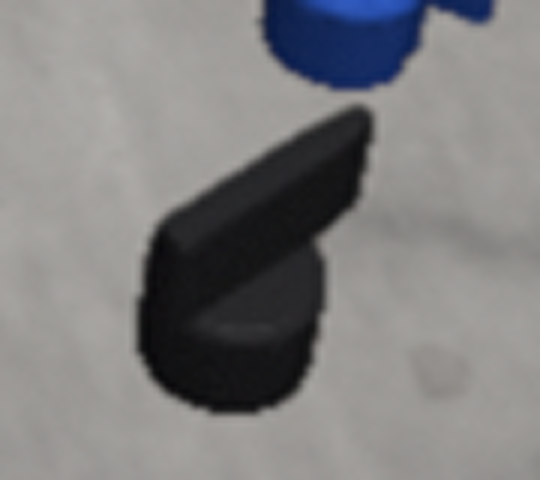

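View pics/crop_w.png

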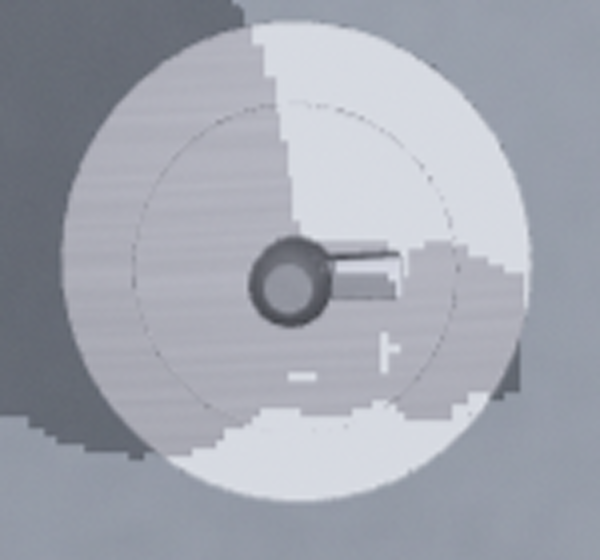

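The side crop confirms the dark handle, with its longer tapered end pointing up-right (about +x, +y). The wrist crop shows the key pointing close to +x. Next I move the wrist camera over the handle.

Emit:
{"api": "play_rows", "payload": {"rows": [[[0,-4,0.5],0,8.5],[[0,-8,1],0,8.5],[[0,-12,1.5],0,8.5],[[0,-16,2],0,8.5],[[0,-20,2.5],0,8.5],[[0,-24,3],0,8.5],[[0,-24,3],0,8.5],[[0,-24,3],0,8.5]]}}

```text
time: 0.92
ee_pos: [0.5797, -0.2421, 0.2302]
tcp_rot: [156.7, 89.9, 156.6]
wrist_force: [-0.6, 0.7, -0.1]
opening: 0.085
```

```bash
python3 - <<'E'
from h import *
np.set_printoptions(precision=4,suppress=True)
o=bot.get_obs();print(o['ee_pos'],o['tcp_rot'],o['time'],o['q'])
C,p,d=snap('wrist','w2')
E
```

```text
[ 0.5797 -0.2421  0.2302] [156.7402  89.9087 156.5509] 0.9167 [-22.6662  16.2858  22.9665  96.772    0.0012  67.5231]
```

View pics/w2.png

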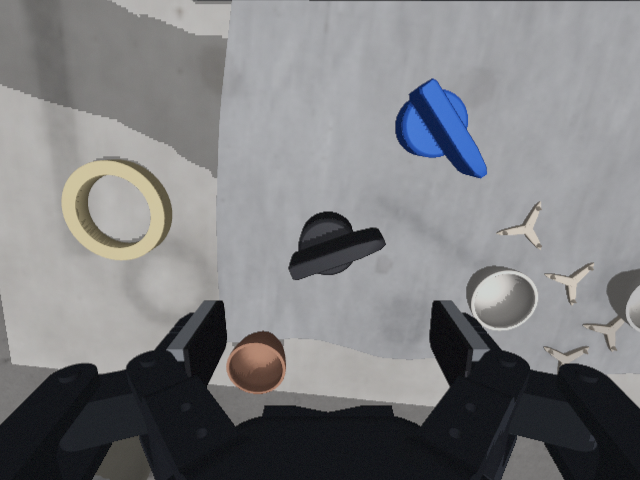

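The wrist view shows the dark handle at (330,245), with its bar running from (292,270) to (384,240). The blue one is at (435,125). The cup is at (257,362) and the tape at (117,208).

```bash
python3 - <<'E'
from h import *
np.set_printoptions(precision=4,suppress=True)
C,p,d=snap('wrist','w3');X=cloud(C,d)
sub=np.zeros(d.shape,bool);sub[190:300,270:400]=1
m=sub&(p.max(2)<80)
z=X[...,2]
print('z hist',np.histogram(z[m],bins=np.arange(-.01,.1,.01)))
t=m&(z>.07);v,u=np.nonzero(t);q=X[t]
print(q[:,2].max(),np.median(q[:,2]))
(c,s,a)=cv2.minAreaRect(np.c_[q[:,0],q[:,1]].astype(np.float32)*1000);print('rect',c,s,a)
q2=q[:,:2];mu=q2.mean(0);w,V=np.linalg.eigh(np.cov((q2-mu).T));e=V[:,1]*np.sign(V[0,1]);f=(q2-mu)@e
print('ang',np.degrees(np.arctan2(e[1],e[0])),'ends',mu+e*f.min(),mu+e*f.max(),f.max()-f.min())
print('axis from tail', mu+e*(f.min()+.036),'from tip',mu+e*(f.max()-.054))
# hub top
h=m&(abs(z-.041)<.004)
hc=X[h][:,:2]
cnt=cv2.findContours(m.astype(np.uint8),0,2)[0]; cnt=max(cnt,key=cv2.contourArea)
# hub top circle: points on rim away from bar
n=np.array([-e[1],e[0]])
s=(hc-mu)@n; print('hub side extents',s.min(),s.max(),'along',((hc-mu)@e).min(),((hc-mu)@e).max(),h.sum())
rim=hc[s>0.012]
(cc,r)=cv2.minEnclosingCircle((rim*1000).astype(np.float32));print('circ',cc,r)
cv2.imwrite('pics/crop_h.png',cv2.resize(p[190:300,270:400],None,fx=5,fy=5,interpolation=cv2.INTER_CUBIC))
# side view tips triangulation
Cs=cam('side')
for name,pt in(('tail',mu+e*f.min()),('tip',mu+e*f.max())):print(name,proj(Cs,[*pt,.081]),proj(C,[*pt,.081]))
E
```

```text
z hist (array([   0,   33,   90,   98,  479,  905,  261,  292, 1055,  745]), array([-0.01,  0.  ,  0.01,  0.02,  0.03,  0.04,  0.05,  0.06,  0.07,
        0.08,  0.09]))
0.3724644873026408 0.07981014094958264
rect (567.2345581054688, -236.5867919921875) (88.29289245605469, 104.86504364013672) 29.5611515045166
ang 21.276706624242866 ends [ 0.5453 -0.2859] [ 0.6279 -0.2537] 0.08862813928859026
axis from tail [ 0.5788 -0.2728] from tip [ 0.5775 -0.2733]
hub side extents -0.03145234592111076 0.028230073116657844 along -0.04156060598519782 0.040265429666633164 1170
circ (574.1689453125, -261.20654296875) 25.18113899230957
tail (np.float64(377.8231526813729), np.float64(329.054087359131)) (np.float64(289.7026382930479), np.float64(274.6733434488699))
tip (np.float64(410.6975013299878), np.float64(306.80204693708447)) (np.float64(383.2836272847111), np.float64(240.03704798946288))
```

View pics/crop_h.png

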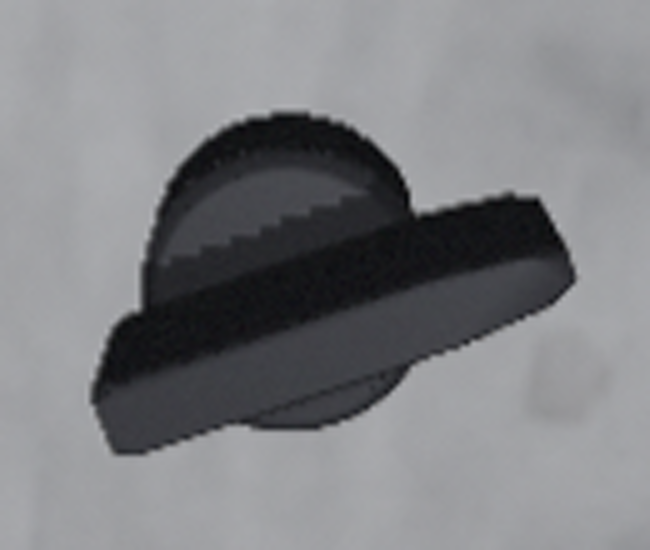

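```bash
python3 - <<'E'
from h import *
np.set_printoptions(precision=4,suppress=True)
C,p,d=snap('wrist','w4');X=cloud(C,d)
sub=np.zeros(d.shape,bool);sub[190:300,270:400]=1
g=p.max(2)
print(np.histogram(g[sub&(g<100)],bins=range(0,100,8)))
m=sub&(g>38)&(g<85)&(X[...,2]>.074)&(X[...,2]<.09)
n,l,s,c=cv2.connectedComponentsWithStats(m.astype(np.uint8),connectivity=4);i=1+s[1:,4].argmax();m=l==i;print(s[i])
v,u=np.nonzero(m);print('z',np.median(X[m][:,2]))
q=np.array([onplane(C,a,b,.081)[:2] for a,b in zip(u,v)])
c,s,a=cv2.minAreaRect((q*1000).astype(np.float32));print(c,s,a)
mu=q.mean(0);w,V=np.linalg.eigh(np.cov((q-mu).T));e=V[:,1]*np.sign(V[0,1]);f=(q-mu)@e;nn=np.array([-e[1],e[0]]);g2=(q-mu)@nn
print(np.degrees(np.arctan2(e[1],e[0])),f.min(),f.max(),g2.min(),g2.max())
k=[(x,np.median(g2[abs(f-x)<.002]),np.ptp(g2[abs(f-x)<.002])) for x in np.arange(-.035,.04,.01)];print(np.array(k))
print('axis',mu+e*(f.min()+.036),mu+e*(f.max()-.054))
# tips: triangulate with side image
Cs,ps,ds=snap('side','side2')
cv2.imwrite('pics/top.png',cv2.resize(np.where(m[...,None],np.uint8([0,255,0]),p)[190:300,270:400],None,fx=5,fy=5,interpolation=0))
for pt in (mu+e*f.min(),mu+e*f.max()):
    print(pt,proj(Cs,[*pt,.081]))
E
```

```text
(array([  0,   1, 765, 637, 185, 444, 224, 204, 850, 648,  38,  28]), array([ 0,  8, 16, 24, 32, 40, 48, 56, 64, 72, 80, 88, 96]))
[ 288  241   97   41 1356]
z 0.08010455228659485
(587.365234375, -271.9987487792969) (88.25234985351562, 14.924459457397461) 17.968563079833984
19.47822246306949 -0.042168457244155196 0.0460302820154181 -0.007007575545776787 0.008250570547864936
[[-0.035  -0.0001  0.0138]
 [-0.025  -0.0003  0.0132]
 [-0.015  -0.0001  0.0134]
 [-0.005  -0.0004  0.0134]
 [ 0.005  -0.0001  0.0136]
 [ 0.015   0.0002  0.0133]
 [ 0.025  -0.0001  0.0129]
 [ 0.035   0.0001  0.0103]]
axis [ 0.5797 -0.2744] [ 0.578 -0.275]
[ 0.5457 -0.2864] (np.float64(378.1506233137828), np.float64(329.2001024362748))
[ 0.6289 -0.257 ] (np.float64(411.9103967757449), np.float64(307.89241181027813))
```

View pics/top.png

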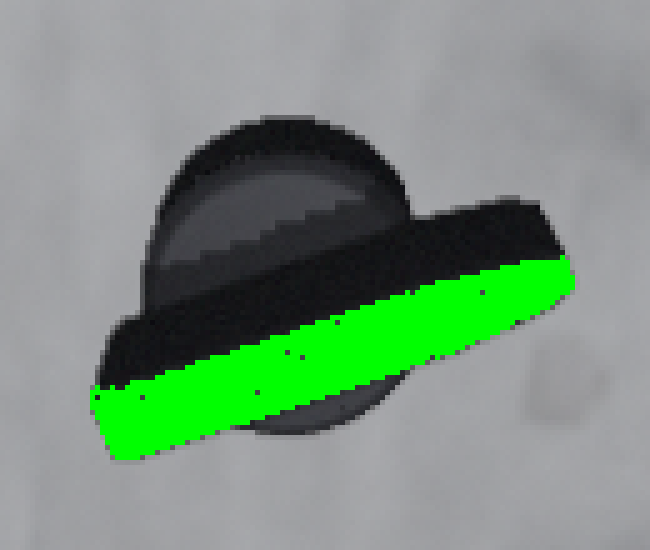

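The top face is masked cleanly: bar angle about 19.5°, axis about (0.579, -0.2747), and the projected bar ends match the side view at z = 0.081. Now the shaft, the key and the clearances.

```bash
python3 - <<'E'
from h import *
np.set_printoptions(precision=4,suppress=True)
p=cv2.imread('pics/w1.png');ps=cv2.imread('pics/side2.png')
c=cv2.resize(p[140:200,285:355],None,fx=9,fy=9,interpolation=cv2.INTER_CUBIC)
c=cv2.convertScaleAbs(c,alpha=1.6,beta=-120);
s=cv2.resize(ps[200:250,290:360],None,fx=9,fy=9,interpolation=cv2.INTER_CUBIC)
cv2.imwrite('pics/key1.png',c);cv2.imwrite('pics/key2.png',s)
C,pp,d=snap('side','side3');X=cloud(C,d)
for n,(u,v) in dict(lid=(420,185),lidknob=(424,187),jar=(305,160),box=(345,250),cupc=(380,395),blue=(408,275)).items():print(n,X[v,u])
hsv=cv2.cvtColor(pp,cv2.COLOR_BGR2HSV)
m=(X[...,2]>.01)&(X[...,2]<.06)&(hsv[...,1]>100);m[:380]=0;m[:,420:]=0;q=X[m];print('cup',q.min(0),q.max(0))
E
```

```text
lid [ 0.5875 -0.2739  0.3818]
lidknob [ 0.5964 -0.2716  0.3751]
jar [0.5618 0.2505 0.1323]
box [ 0.5725 -0.0359  0.0586]
cupc [ 0.5128 -0.3849  0.029 ]
blue [ 0.6707 -0.1575  0.0652]
cup [ 0.4683 -0.4406  0.01  ] [ 0.5303 -0.377   0.0542]
```

View pics/key1.png

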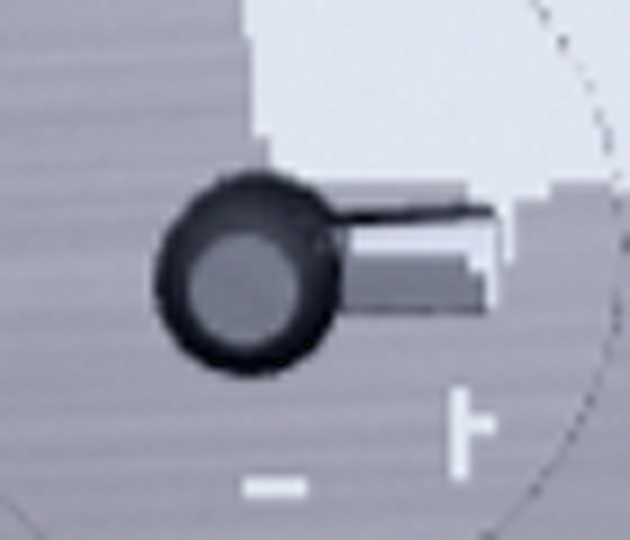

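View pics/key2.png

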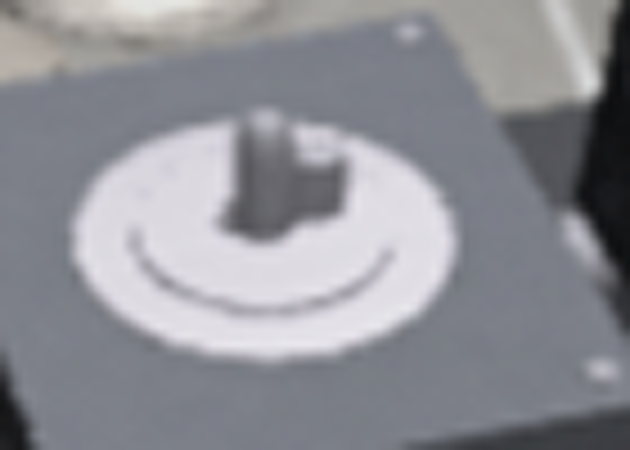

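The key crops show the shaft's top at crop (243,288) and the key's top outer end at about (488,265), a rib pointing to the right. From the side, the shaft top is at crop (265,115).

```bash
python3 - <<'E'
from h import *
np.set_printoptions(precision=4,suppress=True)
# pose of w1
m=bot.camera_model('wrist');o={'ee_pos':np.array([5.49768245e-01,1.32377874e-05,2.30583681e-01]),'tcp_rot':np.array([178.18016897,89.92430892,178.18101622])}
C=cam('wrist',o);Cs=cam('side')
f=lambda x,y,a,b,k:((x+.5)/k-.5+a,(y+.5)/k-.5+b)
st=f(243,288,285,140,9); ss=f(265,115,290,200,9)
print(tri(ray(C,*st),ray(Cs,*ss)), onplane(C,*st,.109))
e1=onplane(C,*f(490,217,285,140,9),.095);e2=onplane(C,*f(486,312,285,140,9),.095)
b1=onplane(C,*f(345,220,285,140,9),.095);b2=onplane(C,*f(345,312,285,140,9),.095)
print(e1,e2,b1,b2)
s=onplane(C,*st,.109)
for a,b in((b1,e1),(b2,e2),(s,(e1+e2)/2),((b1+b2)/2,(e1+e2)/2)):
    dlt=b-a;print(np.degrees(np.arctan2(dlt[1],dlt[0])),np.hypot(*dlt[:2]))
# plate circle centre (z .075)
p=cv2.imread('pics/w1.png')
# base circle of shaft in crop (249,275) ring outer
print(onplane(C,*f(292,262,240,100,4),.075))
ks=f(325,155,290,200,9);kk=f(490,265,285,140,9);print('key tri',tri(ray(C,*kk),ray(Cs,*ks)))
# lid height
p,d=bot.camera('side');X=cloud(Cs,d)
for u,v in((400,190),(410,180),(424,187),(440,190)):print(X[v,u])
p,d=bot.camera('scene');X=cloud(cam('scene'),d)
for u,v in((245,200),(247,188),(205,270),(202,235)):print('scene',u,v,X[v,u])
E
```

```text
(array([0.5371, 0.0486, 0.1121]), [np.float64(0.0005483300456847194), np.float64(0.0005483300456846058)]) [0.5375 0.0482 0.109 ]
[0.5583 0.053  0.095 ] [0.558  0.0449 0.095 ] [0.5458 0.0527 0.095 ] [0.5457 0.0449 0.095 ]
1.1136824695094971 0.012549371124708065
-0.04445603419305907 0.012303077250613368
2.0294654266351184 0.020680153281076526
0.5403521317070137 0.012425589619057582
[0.5369 0.0505 0.075 ]
key tri (array([0.556 , 0.0496, 0.0947]), [np.float64(0.002434274262847826), np.float64(0.002434274262847901)])
[ 0.5591 -0.2676  0.3742]
[ 0.5695 -0.2738  0.3937]
[ 0.5957 -0.2726  0.3759]
[ 0.6414 -0.2487  0.3464]
scene 245 200 [0.7211 0.067  0.1524]
scene 247 188 [0.7732 0.0246 0.1602]
scene 205 270 [0.5334 0.3029 0.1066]
scene 202 235 [0.5605 0.2884 0.1779]
```

Emit:
{"api": "play_rows", "payload": {"rows": [[[0,-1.5,0],-7,5],[[0,-3.3,-0.1],-14,5],[[0,-3.3,-0.1],-21,5],[[0,-3.3,-0.1],-28,5],[[0,-3.3,-0.1],-35,5],[[0,-3.3,-0.1],-42,5],[[0,-3.3,-0.1],-49,5],[[0,-3.3,-0.1],-56,5],[[0,-3.3,-0.1],-63,5],[[0,-3.3,-0.1],-70,5],[[0,-3.3,-0.1],-77,5],[[0,-3.3,-0.1],-84,5]]}}

```text
time: 2.27
ee_pos: [0.5792, -0.2722, 0.2316]
tcp_rot: [-107.1, 90.0, -22.7]
wrist_force: [0.3, -0.2, -0.0]
opening: 0.0501
```

Emit:
{"api": "play_rows", "payload": {"rows": [[[2,0,0],-6.5,5],[[4,0,0],-13,5],[[6,0,0],-19.5,5],[[8,0,0],-25.5,5],[[9,0,0],-25.5,5],[[9,0,0],-25.5,5],[[9,0,0],-25.5,5]]}}

```text
time: 2.85
ee_pos: [0.579, -0.2726, 0.1417]
tcp_rot: [45.1, 90.0, 154.4]
wrist_force: [0.3, 1.3, -0.2]
opening: 0.0501
```

```bash
cat >> h.py <<'E'
def st(to=None):
    o=bot.get_obs();Rm=R(o['tcp_rot']);psi=np.degrees(np.arctan2(Rm[1,2],Rm[0,2]))
    print('t %.2f'%o['time'],'tcp',o['ee_pos'].round(4),'jaw',psi.round(2),'down',Rm[:,0].round(4),'F',o['wrist_force'].round(1),'T',o['torque'].round(2),'op',round(o['opening'],4),'q6',o['q'][5].round(1))
    if to is not None: print('shift cm',(Rm.T@(np.array(to)-o['ee_pos'])*100).round(2))
E
python3 - <<'E'
from h import *
st([.579,-.2747,.047]);snap('wrist','w5');snap('side','s5')
E
```

```text
t 2.85 tcp [ 0.579  -0.2726  0.1417] jaw 109.33 down [-1.e-04  1.e-04 -1.e+00] F [ 0.3  1.3 -0.2] T [-0.01 -0.01 -0.01] op 0.0501 q6 -44.5
shift cm [ 9.47  0.07 -0.2 ]
```

View pics/w5.png

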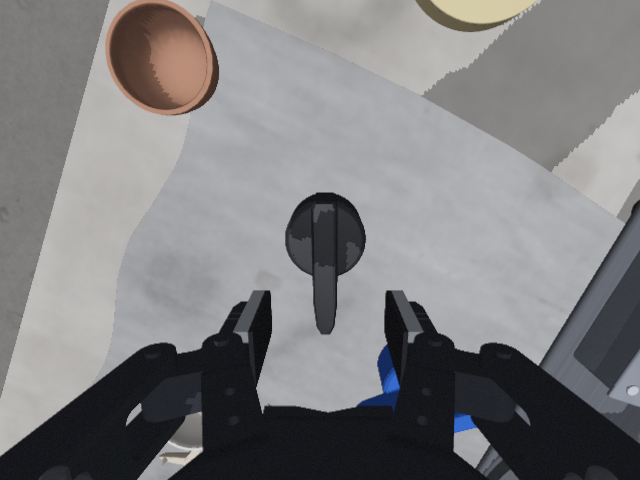

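The bar is centred between the jaws (columns 313–337) and aligned with the pads. I descend and grip.

Emit:
{"api": "play_rows", "payload": {"rows": [[[3,0.1,-0.2],0,5],[[6,0.1,-0.2],0,5],[[8.5,0.1,-0.2],0,5],[[9.4,0.1,-0.2],0,5],[[9.4,0.1,-0.2],0,5],[[9.4,0.1,-0.2],0,2],[[9.4,0.1,-0.2],0,0.8],[[9.4,0.1,-0.2],0,0.8],[[9.4,0.1,-0.2],0,0.8],[[9.4,0.1,-0.2],0,0.8]], "squeeze": 70}}

```text
time: 3.78
ee_pos: [0.5798, -0.2756, 0.0496]
tcp_rot: [-133.2, 89.8, -23.7]
wrist_force: [0.2, 1.2, 6.0]
opening: 0.0149
```

```bash
python3 - <<'E'
from h import *
st()
E
```

```text
t 3.78 tcp [ 0.5798 -0.2756  0.0496] jaw 109.5 down [ 0.0031 -0.0013 -1.    ] F [0.2 1.2 6. ] T [ 0.07  0.03 -0.02] op 0.0149 q6 -44.9
```

Emit:
{"api": "play_rows", "payload": {"rows": [[[-2,0,0],0,0.8],[[-5,0,0],0,0.8],[[-9,0,0],0,0.8],[[-13,0,0],0,0.8],[[-15,0,0],0,0.8],[[-15,0,0],0,0.8],[[-15,0,0],0,0.8]]}}

```text
time: 4.37
ee_pos: [0.5794, -0.2755, 0.1991]
tcp_rot: [-134.8, 89.8, -25.3]
wrist_force: [-0.4, -0.5, -2.3]
opening: 0.0149
```

```bash
python3 - <<'E'
from h import *
st([.537,.0486,.2]);C,p,d=snap('wrist','w6');C,ps,d=snap('side','s6')
cv2.imwrite('pics/both6.png',np.hstack([p[180:420,200:480],cv2.resize(ps[200:360,320:480],(240,240))]))
E
```

```text
t 4.37 tcp [ 0.5794 -0.2755  0.1991] jaw 109.49 down [ 0.003  -0.0014 -1.    ] F [-0.4 -0.5 -2.3] T [-0.02  0.01 -0.02] op 0.0149 q6 -44.9
shift cm [-0.15 -6.82 31.97]
```

View pics/both6.png

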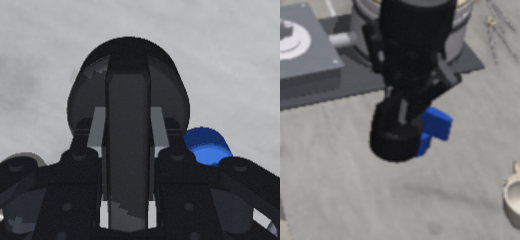

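The handle is held upright and centred. Now I carry it over to the shaft.

Emit:
{"api": "play_rows", "payload": {"rows": [[[0,-0.6,3],3,0.8],[[0,-1.4,6.5],6,0.8],[[0,-2.2,10],9,0.8],[[0,-3,14],12,0.8],[[0,-3.8,18],15,0.8],[[0,-4.7,22],18,0.8],[[0,-5.5,26],18.5,0.8],[[0,-6.2,29],18.5,0.8],[[0,-6.7,31],18.5,0.8],[[0,-6.8,32],18.5,0.8],[[0,-6.8,32],18.5,0.8],[[0,-6.8,32],18.5,0.8]]}}

```text
time: 5.47
ee_pos: [0.5356, 0.049, 0.1962]
tcp_rot: [106.3, 89.9, -162.7]
wrist_force: [0.4, -0.4, -2.0]
opening: 0.0153
```

```bash
python3 - <<'E'
from h import *
st([.537,.0486,.165])
C,pw,d=snap('wrist','w7');C,p,d=snap('scene','c7');C,ps,d=snap('side','s7')
f=lambda a:cv2.resize(a,(390,390),interpolation=cv2.INTER_CUBIC)
cv2.imwrite('pics/both7.png',np.hstack([f(p[180:280,245:345]),f(ps[150:270,270:390])]))
E
```

```text
t 5.47 tcp [0.5356 0.049  0.1962] jaw 91.05 down [-1.7e-03 -5.0e-04 -1.0e+00] F [ 0.4 -0.4 -2. ] T [-0.04  0.01  0.02] op 0.0153 q6 4.2
shift cm [ 3.12 -0.15 -0.04]
```

View pics/both7.png

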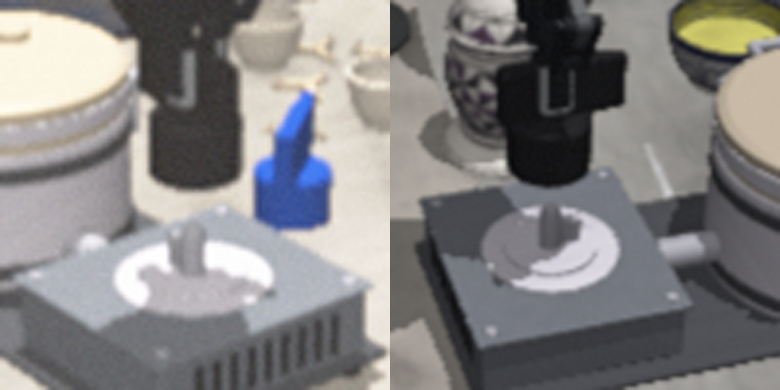

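View pics/w7.png

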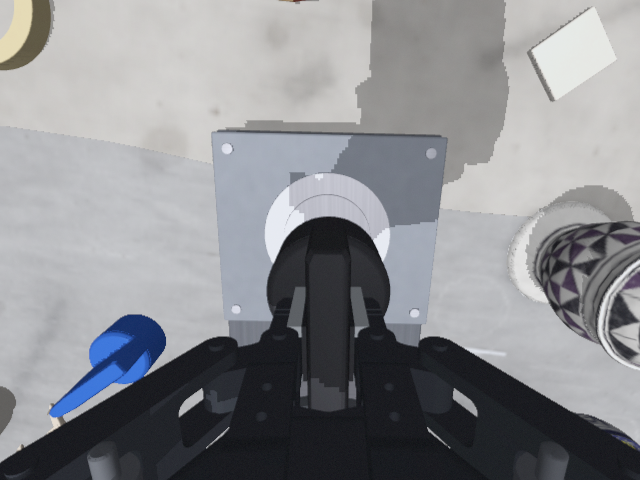

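```bash
python3 - <<'E'
from h import *
for n,f,(u,v) in(('scene','c7',(280,205)),('side','s7',(308,180))):
    p=cv2.imread(f'pics/{f}.png')
    c=p[v:v+60,u:u+40] if n=='scene' else p[v-5:v+55,u-8:u+52]
    cv2.imwrite(f'pics/z_{n}.png',cv2.resize(c,None,fx=10,fy=10,interpolation=cv2.INTER_CUBIC))
p=cv2.imread('pics/c7.png').max(2);
for v in (216,219,222): print('scene',v,p[v,276:312])
for v in (240,243,246): print('sc shaft',v,p[v,284:304])
p=cv2.imread('pics/s7.png').max(2)
for v in (192,196,199): print('side',v,p[v,298:336])
for v in (215,218,221): print('sd shaft',v,p[v,308:334])
E
```

```text
scene 216 [ 80 111 178 227 232 232 209 122  57  63  60  63  61  63  57  57  61  62
  63  60  63  65  62  63  61  56  65  62  56  57 101 174 226 233 232 231]
scene 219 [133 144 179 225 228 230 205 116  59  57  62  62  61  63  62  60  65  63
  62  62  58  62  63  59  59  58  58  61  62  64 100 172 225 232 229 228]
scene 222 [135 133 169 225 233 230 212 115  58  60  59  62  63  57  63  60  64  63
  60  61  66  61  61  61  62  62  56  52  53  61 101 171 225 221 224 239]
sc shaft 240 [188 190 186 179 166 193 189 169 158 168 169 163 151 154 182 188 192 188
 186 185]
sc shaft 243 [239 248 251 242 179 145 142 137 153 160 163 156 153 213 255 255 254 253
 251 250]
sc shaft 246 [253 254 255 253 193 141 137 135 149 159 161 155 154 217 255 255 254 254
 254 254]
side 192 [ 90  83  80  78  74  71  71  54  19  16  17  20  19  22  24  24  26  29
  30  36  36  33  32  30  28  24  27  29  32  28  22  20  18  50 121 157
 157 155]
side 196 [138 134 128 123 122 126 129  99  30  13  17  18  17  20  18  20  20  20
  20  21  20  19  20  20  20  19  22  21  19  21  19  20  17  52 123 160
 161 157]
side 199 [146 145 145 154 179 199 201 153  49  12  18  15  21  20  19  21  18  20
  19  20  20  21  20  19  19  20  22  23  21  20  20  18  23  74 132 158
 160 160]
sd shaft 215 [112 124 147 186 211 212 212 187 129  93 101 105 100  95 138 194 202 196
 201 187 182 185 164 143 131 129]
sd shaft 218 [128 137 141 132 131 130 131 118  94  87  93  94  93  88  87  93  98 102
 113 112 129 183 214 217 217 212]
sd shaft 221 [133 132 133 133 133 133 132 118  94  88  92  93  90  85  82  87  91  94
  98 106 167 216 222 220 220 221]
```

View pics/z_scene.png

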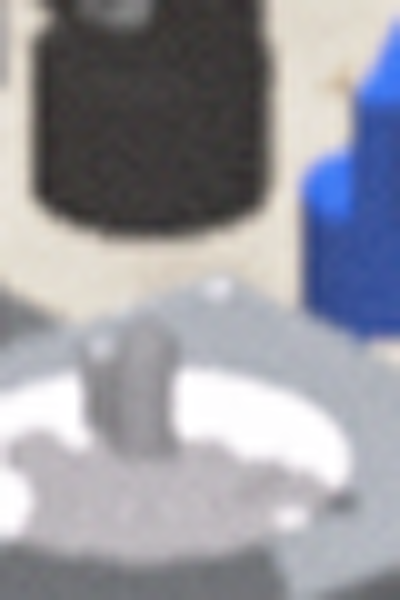

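View pics/z_side.png

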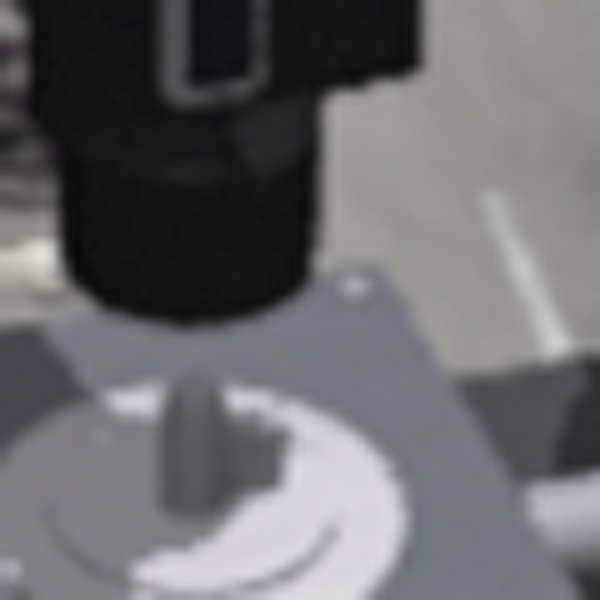

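```bash
python3 - <<'E'
from h import *
np.set_printoptions(precision=4,suppress=True)
A=cam('scene');B=cam('side')
def pl(C,u,v):
    t,d=ray(C,u,v); return t[:2],np.array([-d[1],d[0]])
def inter(a,b):
    M=np.array([a[1],b[1]]);return np.linalg.solve(M,[a[1]@a[0],b[1]@b[0]])
print('hub',inter(pl(A,294.65,219),pl(B,318.45,196)))
dep=lambda C,p:(C[1].T@(np.array(p)-C[2]))[2]
ra=573*.008/dep(A,[.537,.0486,.09]);rb=475*.008/dep(B,[.537,.0486,.09]);print(ra,rb)
print('hub r px',573*.03/dep(A,[.537,.0486,.17]),475*.03/dep(B,[.537,.0486,.17]))
print('shaft',inter(pl(A,296.9-ra,243),pl(B,315.3+rb,220)))
st()
E
```

```text
hub [0.5345 0.0483]
3.208526619957595 3.421446190300704
hub r px 12.334227661313456 13.457345276218842
shaft [0.5366 0.0501]
t 5.62 tcp [0.536  0.048  0.1968] jaw 90.92 down [-0.0008 -0.0003 -1.    ] F [ 0.6 -1.4 -2. ] T [-0.02 -0.04  0.02] op 0.0149 q6 4.2
```

Comparing hub and shaft across the scene and side views, the hub needs about +1.7 mm in x and +1.2 mm in y. I descend partway over the shaft's tip and check the forces.

Emit:
{"api": "play_rows", "payload": {"rows": [[[0.5,-0.17,0.12],0,0.8],[[1.5,-0.17,0.12],0,0.8],[[2.5,-0.17,0.12],0,0.8],[[3.3,-0.17,0.12],0,0.8],[[3.9,-0.17,0.12],0,0.8],[[4.4,-0.17,0.12],0,0.8],[[4.8,-0.17,0.12],0,0.8],[[4.8,-0.17,0.12],0,0.8],[[4.8,-0.17,0.12],0,0.8]]}}

```text
time: 6.37
ee_pos: [0.5376, 0.0499, 0.1491]
tcp_rot: [159.9, 89.9, -109.1]
wrist_force: [0.1, -4.2, -2.5]
opening: 0.0147
```

```bash
python3 - <<'E'
from h import *
st()
C,p,d=snap('scene','c8');C,ps,d=snap('side','s8')
f=lambda a:cv2.resize(a,(390,390),interpolation=cv2.INTER_CUBIC)
cv2.imwrite('pics/both8.png',np.hstack([f(p[205:265,265:325]),f(ps[180:240,290:350])]))
E
```

```text
t 6.37 tcp [0.5376 0.0499 0.1491] jaw 90.99 down [-3.e-04 -9.e-04 -1.e+00] F [ 0.1 -4.2 -2.5] T [-0.97 -0.09  0.03] op 0.0147 q6 4.3
```

View pics/both8.png

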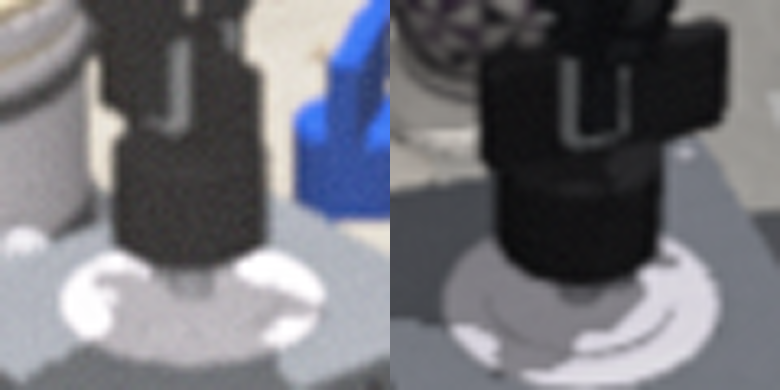

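The tip is in the bore. A side force of Fy = -4 N says I'm about 1 mm too far in +y, so I ease back and go on down.

Emit:
{"api": "play_rows", "payload": {"rows": [[[0,0,-0.12],0,0.8],[[0.3,0,-0.12],0,0.8],[[0.6,0,-0.12],0,0.8],[[0.9,0,-0.12],0,0.8],[[0.9,0,-0.12],0,0.8]]}}

```text
time: 6.88
ee_pos: [0.5374, 0.0494, 0.1395]
tcp_rot: [68.3, 89.9, 159.3]
wrist_force: [-0.5, 0.7, -2.1]
opening: 0.0146
```

```bash
python3 -c "
from h import *
st()"
```

```text
t 6.88 tcp [0.5374 0.0494 0.1395] jaw 91.01 down [-9.e-04  3.e-04 -1.e+00] F [-0.5  0.7 -2.1] T [-0.01  0.03  0.01] op 0.0146 q6 4.2
```

The underside is now below the key's top with no resistance, so the keyway has found the key. Down to home.

Emit:
{"api": "play_rows", "payload": {"rows": [[[0.4,0,0],0,0.8],[[0.8,0,0],0,0.8],[[1.2,0,0],0,0.8],[[1.45,0,0],0,0.8],[[1.6,0,0],0,0.8],[[1.6,0,0],0,0.8],[[1.6,0,0],0,0.8]]}}

```text
time: 7.47
ee_pos: [0.5377, 0.0492, 0.1247]
tcp_rot: [-63.4, 90.0, 27.6]
wrist_force: [-2.0, 0.2, 2.7]
opening: 0.0151
```

```bash
python3 - <<'E'
from h import *
st()
C,p,d=snap('scene','c9');C,ps,d=snap('side','s9')
f=lambda a:cv2.resize(a,(390,390),interpolation=cv2.INTER_CUBIC)
cv2.imwrite('pics/both9.png',np.hstack([f(p[205:265,265:325]),f(ps[180:240,290:350])]))
E
```

```text
t 7.47 tcp [0.5377 0.0492 0.1247] jaw 91.0 down [ 4.e-04  2.e-04 -1.e+00] F [-2.   0.2  2.7] T [ 0.    0.4  -0.01] op 0.0151 q6 4.2
```

View pics/both9.png

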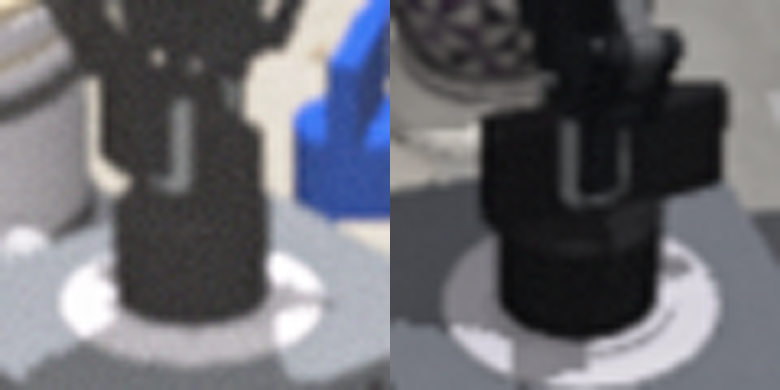

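The handle is home: TCP z dropped by the full height, Fz turned to a light upward push, and both views show the hub resting on the plate. Now I turn counterclockwise in small steps and watch the torque.

Emit:
{"api": "play_rows", "payload": {"rows": [[[0,0,0],-3,0.8],[[0,0,0],-6,0.8],[[0,0,0],-9,0.8],[[0,0,0],-12,0.8],[[0,0,0],-15,0.8],[[0,0,0],-15,0.8]]}}

```text
time: 8.07
ee_pos: [0.5381, 0.0474, 0.1247]
tcp_rot: [-178.0, 89.8, -71.9]
wrist_force: [-1.1, -7.4, 3.8]
opening: 0.0151
```

```bash
python3 -c "
from h import *
st()"
```

```text
t 8.07 tcp [0.5381 0.0474 0.1247] jaw 106.1 down [ 0.0012 -0.0036 -1.    ] F [-1.1 -7.4  3.8] T [-2.04  0.12 -0.08] op 0.0151 q6 -11.0
```

Emit:
{"api": "play_rows", "payload": {"rows": [[[0,0,0],-3,0.8],[[0,0,0],-6,0.8],[[0,0,0],-6,0.8]]}}

```text
time: 8.32
ee_pos: [0.5383, 0.0479, 0.1247]
tcp_rot: [-169.6, 89.8, -57.5]
wrist_force: [0.5, -4.7, 3.4]
opening: 0.0148
```

```bash
python3 -c "
from h import *
st()"
```

```text
t 8.32 tcp [0.5383 0.0479 0.1247] jaw 112.12 down [ 0.0015 -0.0023 -1.    ] F [ 0.5 -4.7  3.4] T [-1.15 -0.14 -0.11] op 0.0148 q6 -17.0
```

Emit:
{"api": "play_rows", "payload": {"rows": [[[0,0,0],-3,0.8],[[0,0,0],-6,0.8],[[0,0,0],-6,0.8]]}}

```text
time: 8.57
ee_pos: [0.5382, 0.0489, 0.1246]
tcp_rot: [-135.8, 89.9, -17.6]
wrist_force: [0.1, 0.8, 1.7]
opening: 0.0152
```

```bash
python3 -c "
from h import *
st()"
```

```text
t 8.57 tcp [0.5382 0.0489 0.1246] jaw 118.12 down [ 1.2e-03 -4.0e-04 -1.0e+00] F [0.1 0.8 1.7] T [-0.01 -0.04  0.08] op 0.0152 q6 -22.9
```

The first click has gone over: the side load and torque relaxed at jaw 118°. I go on in small steps.

Emit:
{"api": "play_rows", "payload": {"rows": [[[0,0,0],-4,0.8],[[0,0,0],-8,0.8],[[0,0,0],-12,0.8],[[0,0,0],-12,0.8]]}}

```text
time: 8.9
ee_pos: [0.5386, 0.0478, 0.1247]
tcp_rot: [176.1, 89.8, -53.8]
wrist_force: [2.6, -7.3, 2.1]
opening: 0.0153
```

```bash
python3 -c "
from h import *
st()"
```

```text
t 8.90 tcp [0.5386 0.0478 0.1247] jaw 130.08 down [ 0.0022 -0.0029 -1.    ] F [ 2.6 -7.3  2.1] T [-1.79 -0.65 -0.15] op 0.0153 q6 -34.9
```

Emit:
{"api": "play_rows", "payload": {"rows": [[[0,0,0],-3,0.8],[[0,0,0],-6,0.8],[[0,0,0],-6,0.8]]}}

```text
time: 9.15
ee_pos: [0.5388, 0.0478, 0.1247]
tcp_rot: [176.2, 89.8, -47.8]
wrist_force: [4.3, -7.5, 3.3]
opening: 0.0146
```

```bash
python3 -c "
from h import *
st()"
```

```text
t 9.15 tcp [0.5388 0.0478 0.1247] jaw 136.0 down [ 0.0025 -0.0028 -1.    ] F [ 4.3 -7.5  3.3] T [-1.72 -0.8  -0.14] op 0.0146 q6 -40.8
```

Emit:
{"api": "play_rows", "payload": {"rows": [[[0,0,0],-3,0.8],[[0,0,0],-6,0.8],[[0,0,0],-6,0.8]]}}

```text
time: 9.4
ee_pos: [0.5387, 0.0483, 0.1247]
tcp_rot: [-178.7, 89.8, -36.7]
wrist_force: [3.1, -4.3, 2.6]
opening: 0.0151
```

```bash
python3 -c "
from h import *
st()"
```

```text
t 9.40 tcp [0.5387 0.0483 0.1247] jaw 142.02 down [ 0.0022 -0.0017 -1.    ] F [ 3.1 -4.3  2.6] T [-1.01 -0.7  -0.09] op 0.0151 q6 -46.8
```

Emit:
{"api": "play_rows", "payload": {"rows": [[[0,0,0],-3,0.8],[[0,0,0],-6,0.8],[[0,0,0],-6,0.8]]}}

```text
time: 9.65
ee_pos: [0.5382, 0.0491, 0.1247]
tcp_rot: [-150.1, 89.9, -2.0]
wrist_force: [-5.4, 0.9, 10.4]
opening: 0.0149
```

```bash
python3 -c "
from h import *
st()"
```

```text
t 9.65 tcp [0.5382 0.0491 0.1247] jaw 148.03 down [ 0.0012 -0.     -1.    ] F [-5.4  0.9 10.4] T [0.22 1.11 0.23] op 0.0149 q6 -52.8
```

Emit:
{"api": "play_rows", "payload": {"rows": [[[0,0,0],-4,0.8],[[0,0,0],-8,0.8],[[0,0,0],-8,0.8]]}}

```text
time: 9.9
ee_pos: [0.5381, 0.049, 0.1246]
tcp_rot: [-174.2, 89.9, -18.2]
wrist_force: [1.8, -2.2, 4.2]
opening: 0.0147
```

```bash
python3 -c "
from h import *
st()"
```

```text
t 9.90 tcp [0.5381 0.049  0.1246] jaw 156.01 down [ 1.2e-03 -4.0e-04 -1.0e+00] F [ 1.8 -2.2  4.2] T [-0.38 -0.45 -0.06] op 0.0147 q6 -60.8
```

Emit:
{"api": "play_rows", "payload": {"rows": [[[0,0,0],-2,0.8],[[0,0,0],-4,0.8],[[0,0,0],-4,0.8]]}}

```text
time: 10.15
ee_pos: [0.5389, 0.0486, 0.1247]
tcp_rot: [174.8, 89.8, -25.4]
wrist_force: [5.3, -5.2, 3.5]
opening: 0.0151
```

```bash
python3 -c "
from h import *
st()"
```

```text
t 10.15 tcp [0.5389 0.0486 0.1247] jaw 159.81 down [ 0.0027 -0.0013 -1.    ] F [ 5.3 -5.2  3.5] T [-1.07 -1.33 -0.1 ] op 0.0151 q6 -64.6
```

Emit:
{"api": "play_rows", "payload": {"rows": [[[0,0,0],-2,0.8],[[0,0,0],-4,0.8],[[0,0,0],-4,0.8]]}}

```text
time: 10.4
ee_pos: [0.5391, 0.0486, 0.1247]
tcp_rot: [174.7, 89.8, -21.5]
wrist_force: [7.2, -4.3, 1.6]
opening: 0.0149
```

```bash
python3 -c "
from h import *
st()"
```

```text
t 10.40 tcp [0.5391 0.0486 0.1247] jaw 163.8 down [ 0.0032 -0.0013 -1.    ] F [ 7.2 -4.3  1.6] T [-1.09 -1.53 -0.19] op 0.0149 q6 -68.6
```

Emit:
{"api": "play_rows", "payload": {"rows": [[[0,0,0],-2,0.8],[[0,0,0],-4,0.8],[[0,0,0],-4,0.8]]}}

```text
time: 10.65
ee_pos: [0.5391, 0.0486, 0.1247]
tcp_rot: [173.9, 89.8, -18.3]
wrist_force: [6.0, -4.5, 1.4]
opening: 0.015
```

```bash
python3 -c "
from h import *
st()"
```

```text
t 10.65 tcp [0.5391 0.0486 0.1247] jaw 167.81 down [ 0.0031 -0.001  -1.    ] F [ 6.  -4.5  1.4] T [-0.98 -1.57 -0.17] op 0.015 q6 -72.6
```

Emit:
{"api": "play_rows", "payload": {"rows": [[[0,0,0],-2,0.8],[[0,0,0],-4,0.8],[[0,0,0],-4,0.8]]}}

```text
time: 10.9
ee_pos: [0.5388, 0.0489, 0.1247]
tcp_rot: [176.9, 89.9, -11.2]
wrist_force: [4.2, -2.6, 2.4]
opening: 0.015
```

```bash
python3 -c "
from h import *
st()"
```

```text
t 10.90 tcp [0.5388 0.0489 0.1247] jaw 171.82 down [ 2.6e-03 -5.0e-04 -1.0e+00] F [ 4.2 -2.6  2.4] T [-0.61 -1.2  -0.02] op 0.015 q6 -76.6
```

Emit:
{"api": "play_rows", "payload": {"rows": [[[0,0,0],-2,0.8],[[0,0,0],-4,0.8],[[0,0,0],-4,0.8]]}}

```text
time: 11.15
ee_pos: [0.5382, 0.0493, 0.1246]
tcp_rot: [-159.0, 89.9, 16.9]
wrist_force: [2.0, -1.2, 3.7]
opening: 0.0152
```

```bash
python3 -c "
from h import *
st()"
```

```text
t 11.15 tcp [0.5382 0.0493 0.1246] jaw 175.86 down [ 1.2e-03  4.0e-04 -1.0e+00] F [ 2.  -1.2  3.7] T [-0.06 -0.61 -0.02] op 0.0152 q6 -80.6
```

Emit:
{"api": "play_rows", "payload": {"rows": [[[0,0,0],-2,0.8],[[0,0,0],-4,0.8],[[0,0,0],-4,0.8]]}}

```text
time: 11.4
ee_pos: [0.5378, 0.0492, 0.1247]
tcp_rot: [-172.6, 90.0, 7.2]
wrist_force: [0.9, -0.9, 6.0]
opening: 0.015
```

```bash
python3 -c "
from h import *
st()"
```

```text
t 11.40 tcp [0.5378 0.0492 0.1247] jaw 179.87 down [ 5.e-04  1.e-04 -1.e+00] F [ 0.9 -0.9  6. ] T [-0.18 -0.24 -0.01] op 0.015 q6 -84.6
```

Third click is over. I continue.

Emit:
{"api": "play_rows", "payload": {"rows": [[[0,0,0],-3,0.8],[[0,0,0],-6,0.8],[[0,0,0],-6,0.8]]}}

```text
time: 11.65
ee_pos: [0.5379, 0.0493, 0.1246]
tcp_rot: [-170.0, 90.0, 15.9]
wrist_force: [1.4, -0.6, 6.0]
opening: 0.0152
```

```bash
python3 -c "
from h import *
st()"
```

```text
t 11.65 tcp [0.5379 0.0493 0.1246] jaw -174.08 down [ 6.e-04  2.e-04 -1.e+00] F [ 1.4 -0.6  6. ] T [-0.03 -0.36 -0.05] op 0.0152 q6 -90.7
```

Emit:
{"api": "play_rows", "payload": {"rows": [[[0,0,0],-2,0.8],[[0,0,0],-4,0.8],[[0,0,0],-4,0.8]]}}

```text
time: 11.9
ee_pos: [0.5388, 0.0493, 0.1247]
tcp_rot: [174.5, 89.9, 4.3]
wrist_force: [5.9, -1.0, 2.6]
opening: 0.0154
```

```bash
python3 -c "
from h import *
st()"
```

```text
t 11.90 tcp [0.5388 0.0493 0.1247] jaw -170.17 down [ 2.4e-03  2.0e-04 -1.0e+00] F [ 5.9 -1.   2.6] T [-0.21 -1.43 -0.12] op 0.0154 q6 -94.6
```

Emit:
{"api": "play_rows", "payload": {"rows": [[[0,0,0],-2,0.8],[[0,0,0],-3,0.8],[[0,0,0],-3,0.8]]}}

```text
time: 12.15
ee_pos: [0.539, 0.0494, 0.1247]
tcp_rot: [177.0, 89.8, 9.7]
wrist_force: [7.2, -0.9, 2.8]
opening: 0.0148
```

```bash
python3 -c "
from h import *
st()"
```

```text
t 12.15 tcp [0.539  0.0494 0.1247] jaw -167.24 down [ 2.9e-03  5.0e-04 -1.0e+00] F [ 7.2 -0.9  2.8] T [-0.06 -1.8  -0.32] op 0.0148 q6 -97.5
```

Emit:
{"api": "play_rows", "payload": {"rows": [[[0,0,0],-1.5,0.8],[[0,0,0],-3,0.8],[[0,0,0],-3,0.8]]}}

```text
time: 12.4
ee_pos: [0.5391, 0.0494, 0.1247]
tcp_rot: [-178.8, 89.8, 16.8]
wrist_force: [7.5, 0.7, 1.9]
opening: 0.0152
```

```bash
python3 -c "
from h import *
st()"
```

```text
t 12.40 tcp [0.5391 0.0494 0.1247] jaw -164.31 down [ 3.1e-03  9.0e-04 -1.0e+00] F [7.5 0.7 1.9] T [ 0.33 -1.82 -1.35] op 0.0152 q6 -100.5
```

Emit:
{"api": "play_rows", "payload": {"rows": [[[0,0,0],-1.5,0.8],[[0,0,0],-3,0.8],[[0,0,0],-3,0.8]]}}

```text
time: 12.65
ee_pos: [0.5391, 0.0489, 0.1249]
tcp_rot: [158.0, 89.8, -3.4]
wrist_force: [7.6, -1.9, 3.9]
opening: 0.0152
```

```bash
python3 -c "
from h import *
st()"
```

```text
t 12.65 tcp [0.5391 0.0489 0.1249] jaw -161.34 down [ 3.3e-03 -2.0e-04 -1.0e+00] F [ 7.6 -1.9  3.9] T [-0.43 -1.67 -1.58] op 0.0152 q6 -103.5
```

Torque jumped from -0.3 to -1.6 Nm and keeps rising at jaw about 195–199°. The earlier clicks stayed at or below 0.3 Nm and snapped over near 175/145/115°. So this is the end stop, three clicks from the start. I relax and turn clockwise: the target is 120° below the 90° rest, handle about -30°, which is jaw about 60°.

Emit:
{"api": "play_rows", "payload": {"rows": [[[0,0,0],3,0.8],[[0,0,0],6,0.8],[[0,0,0],9,0.8],[[0,0,0],9,0.8]]}}

```text
time: 12.98
ee_pos: [0.5384, 0.0492, 0.1248]
tcp_rot: [176.1, 89.9, 5.7]
wrist_force: [4.8, -0.7, 5.3]
opening: 0.0147
```

```bash
python3 - <<'E'
from h import *
st()
snap('wrist','w10')
E
```

```text
t 12.98 tcp [0.5384 0.0492 0.1248] jaw -170.45 down [ 1.8e-03  2.0e-04 -1.0e+00] F [ 4.8 -0.7  5.3] T [-0.19 -1.08 -0.11] op 0.0147 q6 -94.3
```

View pics/w10.png

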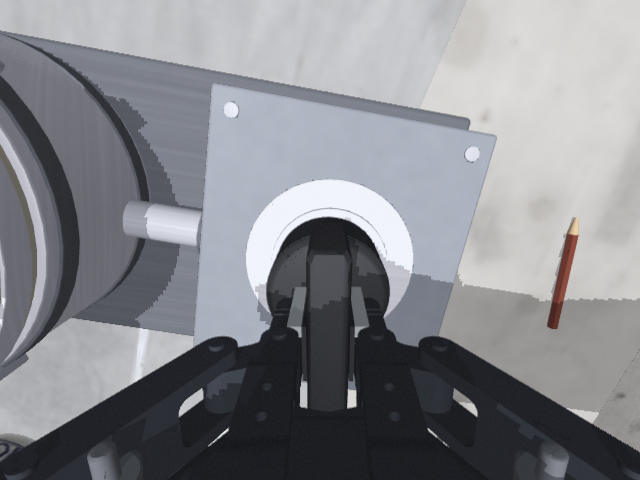

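The bar is still aligned in the pads (columns 305–350) and the torque has relaxed. Now I go clockwise, one stretch at a time.

Emit:
{"api": "play_rows", "payload": {"rows": [[[0,0,0],4,0.8],[[0,0,0],8,0.8],[[0,0,0],12,0.8],[[0,0,0],16,0.8],[[0,0,0],20,0.8],[[0,0,0],20,0.8]]}}

```text
time: 13.53
ee_pos: [0.5368, 0.0494, 0.1247]
tcp_rot: [-8.0, 89.9, 161.6]
wrist_force: [-4.1, -0.6, 8.5]
opening: 0.0149
```

```bash
python3 -c "
from h import *
st()"
```

```text
t 13.53 tcp [0.5368 0.0494 0.1247] jaw 169.66 down [-1.5e-03  5.0e-04 -1.0e+00] F [-4.1 -0.6  8.5] T [-0.01  0.65  0.02] op 0.0149 q6 -74.4
```

Emit:
{"api": "play_rows", "payload": {"rows": [[[0,0,0],4,0.8],[[0,0,0],8,0.8],[[0,0,0],12,0.8],[[0,0,0],15,0.8],[[0,0,0],15,0.8]]}}

```text
time: 13.95
ee_pos: [0.5375, 0.0496, 0.1247]
tcp_rot: [-68.1, 90.0, 86.6]
wrist_force: [0.2, -0.3, 7.1]
opening: 0.0154
```

```bash
python3 -c "
from h import *
st()"
```

```text
t 13.95 tcp [0.5375 0.0496 0.1247] jaw 154.7 down [ 0.e+00  7.e-04 -1.e+00] F [ 0.2 -0.3  7.1] T [ 0.02 -0.   -0.07] op 0.0154 q6 -59.5
```

Emit:
{"api": "play_rows", "payload": {"rows": [[[0,0,0],4,0.8],[[0,0,0],8,0.8],[[0,0,0],12,0.8],[[0,0,0],15,0.8],[[0,0,0],15,0.8]]}}

```text
time: 14.37
ee_pos: [0.5372, 0.0498, 0.1247]
tcp_rot: [-19.3, 89.9, 120.4]
wrist_force: [-0.8, 0.6, 7.2]
opening: 0.0151
```

```bash
python3 -c "
from h import *
st()"
```

```text
t 14.37 tcp [0.5372 0.0498 0.1247] jaw 139.73 down [-7.0e-04  1.2e-03 -1.0e+00] F [-0.8  0.6  7.2] T [ 0.29  0.22 -0.02] op 0.0151 q6 -44.5
```

Emit:
{"api": "play_rows", "payload": {"rows": [[[0,0,0],4,0.8],[[0,0,0],8,0.8],[[0,0,0],12,0.8],[[0,0,0],15,0.8],[[0,0,0],15,0.8]]}}

```text
time: 14.78
ee_pos: [0.5376, 0.0494, 0.1247]
tcp_rot: [-75.3, 90.0, 49.4]
wrist_force: [2.2, -2.3, 4.4]
opening: 0.015
```

```bash
python3 -c "
from h import *
st()"
```

```text
t 14.78 tcp [0.5376 0.0494 0.1247] jaw 124.7 down [ 3.e-04  3.e-04 -1.e+00] F [ 2.2 -2.3  4.4] T [-0.43 -0.5  -0.08] op 0.015 q6 -29.5
```

Clicks 1 and 2 are over, with torque back to zero at jaw 155° and 125°. Two more to go.

Emit:
{"api": "play_rows", "payload": {"rows": [[[0,0,0],4,0.8],[[0,0,0],8,0.8],[[0,0,0],12,0.8],[[0,0,0],15,0.8],[[0,0,0],15,0.8]]}}

```text
time: 15.2
ee_pos: [0.5376, 0.0498, 0.1247]
tcp_rot: [-27.4, 89.9, 82.3]
wrist_force: [0.1, 1.2, 6.5]
opening: 0.015
```

```bash
python3 -c "
from h import *
st()"
```

```text
t 15.20 tcp [0.5376 0.0498 0.1247] jaw 109.73 down [ 2.0e-04  1.2e-03 -1.0e+00] F [0.1 1.2 6.5] T [ 0.32 -0.29  0.03] op 0.015 q6 -14.5
```

Emit:
{"api": "play_rows", "payload": {"rows": [[[0,0,0],4,0.8],[[0,0,0],8,0.8],[[0,0,0],12,0.8],[[0,0,0],15,0.8],[[0,0,0],15,0.8]]}}

```text
time: 15.62
ee_pos: [0.5377, 0.0493, 0.1247]
tcp_rot: [-99.4, 90.0, -4.7]
wrist_force: [0.7, -3.6, 6.0]
opening: 0.0152
```

```bash
python3 -c "
from h import *
st()"
```

```text
t 15.62 tcp [0.5377 0.0493 0.1247] jaw 94.7 down [ 3.e-04 -0.e+00 -1.e+00] F [ 0.7 -3.6  6. ] T [-0.46 -0.31 -0.12] op 0.0152 q6 0.5
```

Emit:
{"api": "play_rows", "payload": {"rows": [[[0,0,0],4,0.8],[[0,0,0],8,0.8],[[0,0,0],12,0.8],[[0,0,0],15,0.8],[[0,0,0],15,0.8]]}}

```text
time: 16.03
ee_pos: [0.5378, 0.0497, 0.1247]
tcp_rot: [-19.1, 89.9, 60.7]
wrist_force: [1.2, 1.4, 6.0]
opening: 0.0151
```

```bash
python3 -c "
from h import *
st()"
```

```text
t 16.03 tcp [0.5378 0.0497 0.1247] jaw 79.73 down [ 6.e-04  1.e-03 -1.e+00] F [1.2 1.4 6. ] T [ 0.23 -0.4   0.07] op 0.0151 q6 15.5
```

Emit:
{"api": "play_rows", "payload": {"rows": [[[0,0,0],4,0.8],[[0,0,0],8,0.8],[[0,0,0],12,0.8],[[0,0,0],16,0.8],[[0,0,0],19,0.8],[[0,0,0],19,0.8]]}}

```text
time: 16.53
ee_pos: [0.5377, 0.0494, 0.1247]
tcp_rot: [-18.7, 90.0, 42.0]
wrist_force: [0.6, 0.2, 6.9]
opening: 0.0145
```

```bash
python3 -c "
from h import *
st()"
```

```text
t 16.53 tcp [0.5377 0.0494 0.1247] jaw 60.7 down [ 4.e-04  4.e-04 -1.e+00] F [0.6 0.2 6.9] T [-0.11 -0.37 -0.  ] op 0.0145 q6 34.5
```

The fourth click is over and unloaded at jaw 60.7°, with Tz about 0. I ease the downward press, open and retreat upward.

Emit:
{"api": "play_rows", "payload": {"rows": [[[-0.1,0,0],0,0.8],[[-0.1,0,0],0,2],[[-0.1,0,0],0,4],[[-0.1,0,0],0,5],[[-0.1,0,0],0,5],[[-0.1,0,0],0,5]]}}

```text
time: 17.03
ee_pos: [0.5375, 0.0492, 0.125]
tcp_rot: [113.5, 90.0, 174.5]
wrist_force: [-0.3, 0.6, -0.1]
opening: 0.05
```

Emit:
{"api": "play_rows", "payload": {"rows": [[[-1,0,0],0,5],[[-3,0,0],0,5],[[-6,0,0],0,5],[[-9,0,0],0,5],[[-12,0,0],0,5],[[-14,0,0],0,5],[[-14,0,0],0,5]]}}

```text
time: 17.62
ee_pos: [0.5386, 0.0493, 0.2708]
tcp_rot: [-55.2, 89.6, 5.8]
wrist_force: [0.7, -0.1, 1.1]
opening: 0.0499
```

```bash
python3 - <<'E'
from h import *
np.set_printoptions(precision=4,suppress=True)
st()
C,p,d=snap('wrist','w11');X=cloud(C,d)
z=X[...,2]
m=(z>.148)&(z<.165)&(p.max(2)<110)&(abs(X[...,0]-.537)<.07)&(abs(X[...,1]-.05)<.07)
n,l,s,c=cv2.connectedComponentsWithStats(m.astype(np.uint8));m=l==1+s[1:,4].argmax()
v,u=np.nonzero(m);q=np.array([onplane(C,a,b,.156)[:2] for a,b in zip(u,v)]);mu=q.mean(0);w,V=np.linalg.eigh(np.cov((q-mu).T));e=V[:,1]*np.sign(V[0,1]);f=(q-mu)@e
print('top z',np.median(z[m]),'ang',np.degrees(np.arctan2(e[1],e[0])),'len',np.ptp(f),'axis',mu+e*(f.min()+.036),mu+e*(f.max()-.054))
C,ps,_=snap('scene','c11');C,pd,_=snap('side','s11')
f=lambda a:cv2.resize(a,(390,390),interpolation=cv2.INTER_CUBIC)
cv2.imwrite('pics/both11.png',np.hstack([f(ps[190:270,255:335]),f(pd[170:250,280:360])]))
E
```

```text
t 17.62 tcp [0.5386 0.0493 0.2708] jaw 61.0 down [ 0.0069  0.0007 -1.    ] F [ 0.7 -0.1  1.1] T [0.01 0.01 0.02] op 0.0499 q6 34.2
top z 0.15498142893414002 ang -26.98045762772722 len 0.08944706828620438 axis [0.5361 0.0491] [0.5356 0.0493]
```

View pics/both11.png

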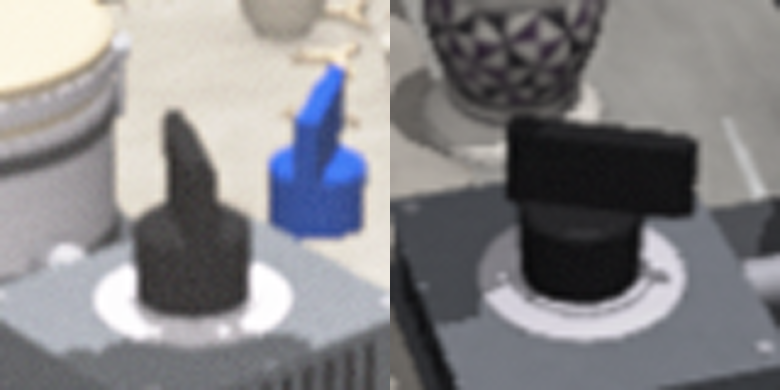

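View pics/w11.png

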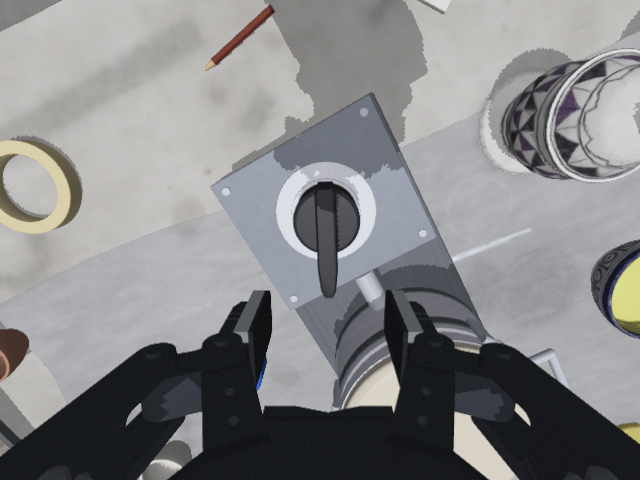

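View pics/s11.png

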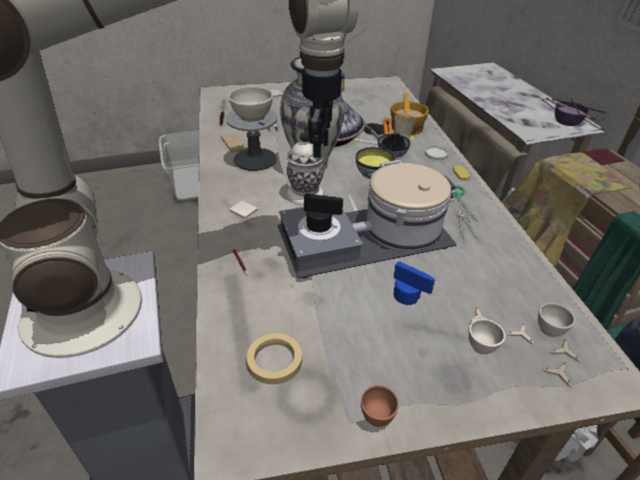

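The handle sits upright and home: its top is at z = 0.155 and its axis at (0.536, 0.049). The bar is at about -27 to -29° (wrist (325,240)), and the bystanders look unmoved at the same side-view pixels: cup (380,405), tape (275,357), tile (243,209). Handing in.

```bash
python3 -c "
from workcell import bot
print(bot.job_done())"
```

```text
the job is handed in; nothing more can be done
None
```

The handle is on the shaft, the selector is set four clicks clockwise from its end stop, and the job is handed in at about 18 s. `job_done()` gives no verdict, so this rests on my own readings.

- **Fitting:** I gripped the dark handle by its bar and lowered it onto the shaft with its keyway over the key. It went past the key's top without resistance and settled home on the plate. A side load of about 4 N on the way in was relieved by shifting about 1 mm.
- **End stop:** Turning counterclockwise, the selector passed three clicks at about 0.3 Nm of wrist torque or less. The torque then climbed to about 1.6 Nm without snapping over, and I took that as the stop. I turned about 5° further into it before backing off, staying well under the 5 Nm limit.
- **Setting:** From there I turned clockwise four clicks (key from about 90° to about -30°), with the torque back near zero at the end.
- **Last checks:** The handle is upright. Its top is at z = 0.155 m (0.156 expected), and its axis is at (0.536, 0.049), within about 1.5 mm of the shaft. The gripper is clear above it.
- **Small disagreements:** The camera put the bar at -27°, while the jaw angle said -29°. That is inside the 6° of play. The stop was felt several degrees past the 90° rest, part of it from play, but still short of where the next click would snap.
- **Bystanders:** The cup, tile, tape roll and blue handle look unmoved in the side view. I judged this by eye and did not remeasure it.

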